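Refit the battery-bay cover of a bench instrument

TASK

Close the open battery bay on the sloping panel of the bench instrument: slide the bolt above the bay fully back up the slope, take the larger of the two loose covers, hook its lower lip under the ledge at the bottom of the bay with its top edge still raised, and swing the top edge down until the cover lies flat and flush. Then slide the bolt fully down over the cover's top edge, and leave the smaller cover and everything else on the bench where it stands.

Things in the scene. Friction and masses are not known exactly. Their poses are not given: they have to be found in the camera images.
- panel: White sloping panel (180 x 142 mm) of the fixed wedge-shaped bench instrument (166 x 156 mm on the bench, 47 mm high in front, 120 mm at the back). x points up the slope, away from the robot and 25 deg above level; y left across the panel; z out of it. Origin: middle of the ledge's edge, at the level of the rails the cover rests on (z = 0). The panel's face is at z = 8.5 mm.
- ledge (a point): Middle of the underside of the ledge along the bottom of the battery bay, at its edge: panel x = 0, z = 5 mm; axes as the panel. The ledge is 3.5 mm thick. Beneath it a slot reaches 10 mm back (to panel x = -10 mm), with free room from z = 5 mm down to z = -22 mm over the width of the lip.
- bay (a point): Middle of the bay's opening at the level of the rails: panel x = 50, y = 0, z = 0 mm; axes as the panel. The opening is 100 mm up the slope by 97 mm across, recessed 8.5 mm, with rails 12 mm wide along both sides and 10 mm wide at the top (z = 0). Shut, the cover's underside lies on the rails, its middle within 3 mm of this point in x and 3.5 mm in y.
- cover_grip (a point): Middle of the grip block of the larger grey cover, 23 mm above the cover's underside. The cover is a plate 94 mm (x) by 90 mm (y), 8 mm thick, about 70 g, lying on its flat underside; z points out of its outer face, the lip is on its -x edge. The block stands in the middle of the outer face: 22 mm in x, 30 mm in y, 30 mm high (8 to 38 mm above the underside).
- cover_lip (a point): Middle of the tip of the larger cover's lip: a tongue 3 mm thick, flush with the underside, 66 mm wide in y, standing 10 mm out of the plate's -x edge, so the tip is 57 mm from the cover's middle. This point is 1.5 mm above the underside; axes are the cover's. Shut, it lies under the ledge at panel x = -4 to -10 mm.
- small_cover_grip (a point): Middle of the grip block (16 x 24 mm) of the smaller grey cover (66 x 60 x 8 mm, no lip), which belongs to another instrument: leave it alone. 23 mm above its underside.
- bolt_knob (a point): Middle of the bolt's grey knob: 14 mm along the slope, 30 mm across, 30 mm high (panel z = 13.5 to 43.5 mm; this point at 28.5 mm); axes as the panel. It sits on a steel tongue 4 mm thick and 26 mm wide that slides along the slope above the bay's top edge, its underside at panel z = 9.5 mm, its lower end 29 mm down the slope from the knob's middle.
- bolt (a joint): Travel of the bolt in m: 0 fully down the slope (knob's middle at panel x = 115 mm, the tongue covering the top 14 mm of the bay opening), 0.016 fully up (opening clear). About 2 N of friction moves it either way; it stays where it is left. It starts at 0 to 0.006.
- the_reagent_a: Brown reagent bottle, 56 mm wide, 116 mm high: bystander. Origin at the middle of its underside, z up.
- the_cup_white: White specimen cup, 65 mm wide, 64 mm high: bystander. Origin at the middle of its underside.
- the_wash_bottle: Wash bottle with a bent spout, 113 x 67 mm, 196 mm high: bystander. Origin at the middle of its underside.
- the_dropper_c: Small white bottle, 33 mm wide, 72 mm high, in front of the instrument: bystander. Origin at the middle of its underside.
- the_tape_roll: Roll of tape lying flat, 94 mm wide, 48 mm high: bystander. Origin at the middle of its underside.
- the_lab_timer: Bench timer, 64 x 64 x 18 mm: bystander. Origin at the middle of its underside.

How it is judged:
By the outcome, as a careful person would: the job done as asked, in the order asked, and still so for the second after the job is handed in, with the robot touching nothing.
It also fails if it takes over 61 s, if anything falls off the work surface, if the arm or the gripper's body presses on something with over 40 N, if the wrist force passes 120 N, or if a joint passes its speed limit or range.

ROBOT

A 6-joint arm with a two-finger parallel gripper is mounted at the origin on a cart in front of the work surface, level with it; the furniture and walls round the work are solid. World frame = base frame: x ahead of the robot, y to its left, z up, the work surface at z = 0. Lengths are in mm, angles in rad, forces in N, time in s.
With the tool pointing down it reaches from about 250 to 800 mm from the base axis. Payload 3.9 kg.
Tool frame: the origin (TCP) lies between the finger pads; the fingertips stand 22 mm ahead of it and the grasp point (between the pads) lies 3 mm ahead of it; y points along the fingers, x is the direction in which the jaws open and shut, and the axes are right-handed (so a half turn about y gives the same grasp; the last joint's range is limited). The gripper opens to 85 mm and grips with 20 to 120 N. Pads are 22 mm wide; open, the fingers measure 114 mm over their backs; the gripper's body (76 mm by 85 mm) begins 54 mm behind the grasp point. The pads swing forward as they close: fully open they stand 13 mm farther back than shut.
Start: joints at [-1.172, 0.26, -0.138, 1.173, 0, 1.571], TCP at [203.859, -483.794, 253.304] pointing down, gripper open.
Joint ranges: [-2.78, 2.78], [-0.83, 1.72], [-1.28, 1.37], [-1.9, 2.12], [-1.57, 1.48], [-3.14, 3.14]. Speed limits (rad/s): [2.57, 2.57, 3.14, 3.14, 3.14, 3.14].

INTERFACE

Orientations are given as a unit quaternion [x, y, z, w].
In Python, from workcell import bot, eyes gives the robot as it stands. The module is installed in compiled form; this text tells all that it offers.
- The arm moves only by the tool apply_moves, never from a script. Its argument "rows" is a list of rows, each a list of 3 entries, a list of its own where there are three numbers: the shift along the tool's x, y, z in cm, then the turn, a rotation vector about the tool's x, y, z in rad, then the opening, from 0 (shut) to 1 (fully open). A call has 1 to 5 rows; each row is the pose to reach, as a shift and turn from the pose commanded when the call began, along the tool's axes at that moment; what a row does not reach only later rows make up. A row lasts 1/8 s, in which the tool goes at most 62.5 mm and 10.7 degrees, less where a joint would pass 70% of its speed; a pose out of reach is approached as far as the arm can. A call with a gripper value outside its range is refused whole. The fingers move at their own pace and stop on an object; "grip_force" is the grip in N (left out, the last holds). Time passes only in rows, so rows that repeat a pose let the fingers close. It gives the time, the measured TCP pose, the force and the opening at its end, in the units of the state.
- bot.sense(): the state, without advancing time (a new reading comes with each control period).
- eyes.snapshot(name): name is "scene" or "top" or "wrist"; returns a dict with "pixels" (384x512x3 uint8, red, green, blue), "depth" (384x512 float32, mm along the optical axis (not along the pixel's ray), 0 where there is no reading), "fx", "fy", "cx", "cy" (pixels), "k1" (the pictures are not rectified: a ray, as slopes to the right and down, at radius r is drawn at 1 + k1 r^2 times it, then the intrinsics apply), "world_to_cam" (4x4, takes a point from world to camera coordinates); the wrist camera has in their place "hand_eye" (4x4, takes a point from camera to tool coordinates, whose origin is the TCP and whose axes are the tool frame's). Camera axes: x right, y down, z forward; pixel columns grow to the right and rows downward; lengths in mm; the calibration is good to about 2 mm. A picture is of the moment at which its call begins: read the wrist's pose just before it.
- bot.job_done(): hands the job in, once; it reports no verdict.
The state is a dict: "time_s": time; "qpos": joint angles; "qd": joint speeds; "joint_efforts": joint torques, N m; "tool_pos": TCP position; "eef_rot": TCP orientation; "force": force on the tool from outside, world axes, zero at the start; "torque": the same for the moment, N m; "finger_gap": finger opening in mm.
Only numpy, scipy, OpenCV 4.12 (cv2) and the standard library are available. Lean on these libraries where they do the work, as an engineer would, in place of code of your own. Each camera call takes 0.05 s, during which the arm holds its last target.

## Working session

There is one attempt and no reset: what is moved stays moved. The work goes in short steps, Python scripts to look and compute and a tool call to move; the robot and the scene stay as the last step left them, time stands still between calls to the robot, and variables do not carry over. Pictures are saved under pics/ and viewed, and the job is handed in when it is done.

Besides the shell and the picture viewer there is one more tool, called after "Emit:" by a JSON object that holds its "method" and its "body". apply_moves: Moves the arm, as the interface text tells. Its arguments: {"type":"object","properties":{"rows":{"type":"array"},"grip_force":{"type":"number"}},"required":["rows"]}

```bash
mkdir -p pics; python3 - <<'E'
from workcell import bot, eyes
import cv2,pickle
s=bot.sense(); print(s)
d={}
for n in ["scene","top","wrist"]:
    o=eyes.snapshot(n); d[n]=o
    cv2.imwrite(f"pics/{n}0.png",cv2.cvtColor(o["pixels"],cv2.COLOR_RGB2BGR))
    print(n,{k:(v if k not in("pixels","depth") else v.shape) for k,v in o.items()})
pickle.dump((s,d),open("s0.pkl","wb"))
E
```

```text
{'time_s': 0.0, 'qpos': array([-1.17199138e+00,  2.60702189e-01, -1.39380784e-01,  1.17266243e+00,
        2.58371427e-05,  1.57078342e+00]), 'qd': array([ 0.00030886, -0.000548  , -0.00199593, -0.00023883,  0.00104193,
        0.00095757]), 'joint_efforts': array([-1.57795253e-03, -4.05676174e+01,  2.53923368e+01,  1.87053328e-02,
       -6.33830814e-05,  1.18858472e-05]), 'tool_pos': array([ 203.63027832, -483.22029959,  252.45087185]), 'eef_rot': array([-0.58874793,  0.39161581, -0.39047765,  0.58952535]), 'force': array([-0.13104378,  0.46841036,  0.57146734]), 'torque': array([ 0.01345852, -0.01699518, -0.02532158]), 'finger_gap': 85.39135216838517}
scene {'pixels': (384, 512, 3), 'depth': (384, 512), 'fx': 429.8433695873975, 'fy': 429.8433695873975, 'cx': 257.0562331835033, 'cy': 188.27274703574264, 'k1': -0.031853579297095765, 'world_to_cam': array([[ 5.35764972e-01, -8.44075400e-01, -2.21949194e-02,
        -3.20066218e+02],
       [-5.36097596e-01, -3.19737202e-01, -7.81260193e-01,
         3.32758207e+02],
       [ 6.52345969e-01,  4.30470489e-01, -6.23810785e-01,
         
[... 482 characters left out ...]
3.89386926e-01, -1.08276199e-01, -9.14687972e-01,
         1.64634437e+03],
       [ 0.00000000e+00,  0.00000000e+00,  0.00000000e+00,
         1.00000000e+00]])}
wrist {'pixels': (384, 512, 3), 'depth': (384, 512), 'fx': 268.28540103912985, 'fy': 268.28540103912985, 'cx': 259.251223138742, 'cy': 198.80551173519976, 'k1': -0.020657762529901244, 'hand_eye': array([[ 9.99999926e-01, -1.70832282e-04,  3.45332459e-04,
         6.11834830e-01],
       [-3.79589818e-04, -2.83421803e-01,  9.58995275e-01,
        -1.21085919e+02],
       [-6.59526031e-05, -9.58995335e-01, -2.83421846e-01,
         7.19479577e+01],
       [ 0.00000000e+00,  0.00000000e+00,  0.00000000e+00,
         1.00000000e+00]])}
```

View pics/scene0.png

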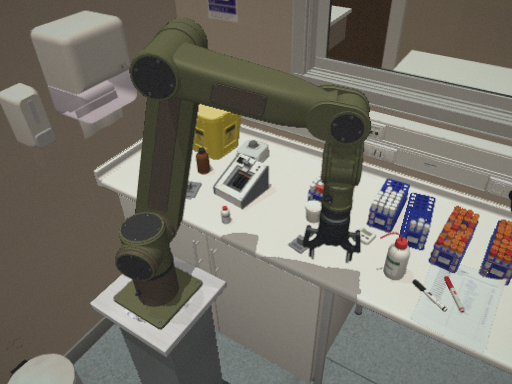

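View pics/top0.png

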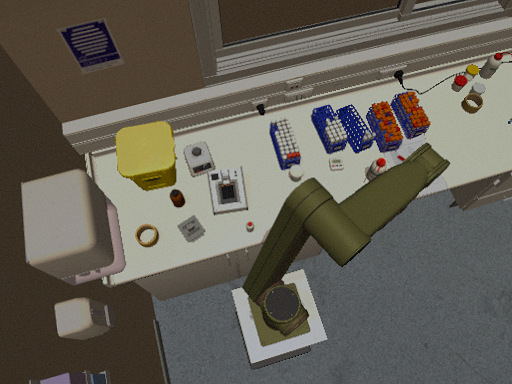

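View pics/wrist0.png

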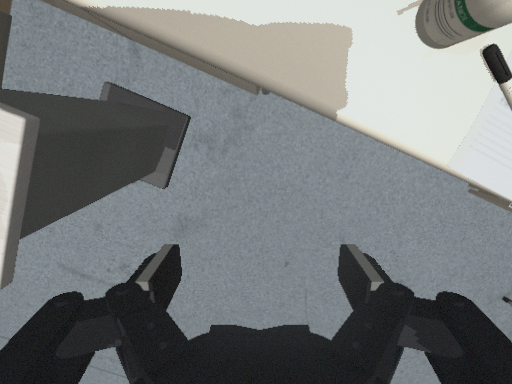

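```bash
cat > h.py <<'E'
import numpy as np, cv2, pickle
from scipy.spatial.transform import Rotation as R
def K(o): return np.array([[o["fx"],0,o["cx"]],[0,o["fy"],o["cy"]],[0,0,1]]), np.array([o["k1"],0,0,0,0.])
def c2w(o,s=None):
    if "world_to_cam" in o: return np.linalg.inv(o["world_to_cam"])
    T=np.eye(4);T[:3,:3]=R.from_quat(s["eef_rot"]).as_matrix();T[:3,3]=s["tool_pos"]
    return T@o["hand_eye"]
def rays(o,uv):
    k,d=K(o); p=cv2.undistortPoints(np.asarray(uv,float).reshape(-1,1,2),k,d).reshape(-1,2)
    return np.c_[p,np.ones(len(p))]
def cloud(o,s=None):
    h,w=o["depth"].shape; vv,uu=np.mgrid[:h,:w]
    r=rays(o,np.c_[uu.ravel(),vv.ravel()])*o["depth"].reshape(-1,1)
    T=c2w(o,s); P=r@T[:3,:3].T+T[:3,3]; P[o["depth"].ravel()==0]=np.nan
    return P.reshape(h,w,3)
def onplane(o,uv,n,d,s=None):  # n.p=d
    T=c2w(o,s); r=rays(o,uv)@T[:3,:3].T; c=T[:3,3]; n=np.asarray(n,float)
    t=(d-c@n)/(r@n); return c+r*t[:,None]
def proj(o,P,s=None):
    T=np.linalg.inv(c2w(o,s)); q=np.asarray(P,float).reshape(-1,3)@T[:3,:3].T+T[:3,3]
    k,d=K(o); return cv2.projectPoints(q.reshape(-1,1,3),np.zeros(3),np.zeros(3),k,d)[0].reshape(-1,2)
def crop(o,x0,y0,x1,y1,f,name):
    im=cv2.cvtColor(o["pixels"],cv2.COLOR_RGB2BGR)[y0:y1,x0:x1]
    cv2.imwrite(name,cv2.resize(im,None,fx=f,fy=f,interpolation=cv2.INTER_CUBIC))
E
python3 - <<'E'
from h import *
s,d=pickle.load(open("s0.pkl","rb"))
crop(d["top"],120,120,320,260,4,"pics/t1.png")
crop(d["scene"],170,130,420,290,3.2,"pics/s1.png") 
for n,uvs in (("top",[(191,228),(228,190),(148,235),(177,198),(296,173),(250,227),(336,164),(227,175)]),("scene",[(299,243),(188,188),(203,160),(225,213),(314,211),(368,237),(398,260)])):
    P=cloud(d[n])
    for u,v in uvs: print(n,u,v,P[v,u].round())
E
```

```text
top 191 228 [453. 255.  18.]
top 228 190 [562.  55.  64.]
top 148 235 [481. 445.   1.]
top 177 198 [577. 278.  88.]
top 296 173 [ 556. -261.   63.]
top 250 227 [372.   8.  52.]
top 336 164 [ 567. -467.   18.]
top 227 175 [602.  44. 130.]
scene 299 243 [ 413. -293.   16.]
scene 188 188 [454. 246.  15.]
scene 203 160 [580. 258.  76.]
scene 225 213 [370.  -6.  58.]
scene 314 211 [ 542. -283.   63.]
scene 368 237 [ 568. -488.   13.]
scene 398 260 [ 436. -625.   96.]
```

View pics/t1.png

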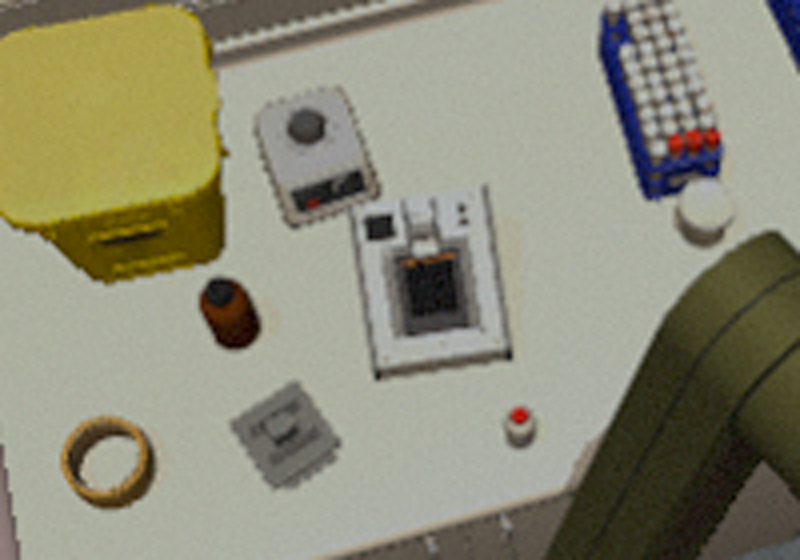

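View pics/s1.png

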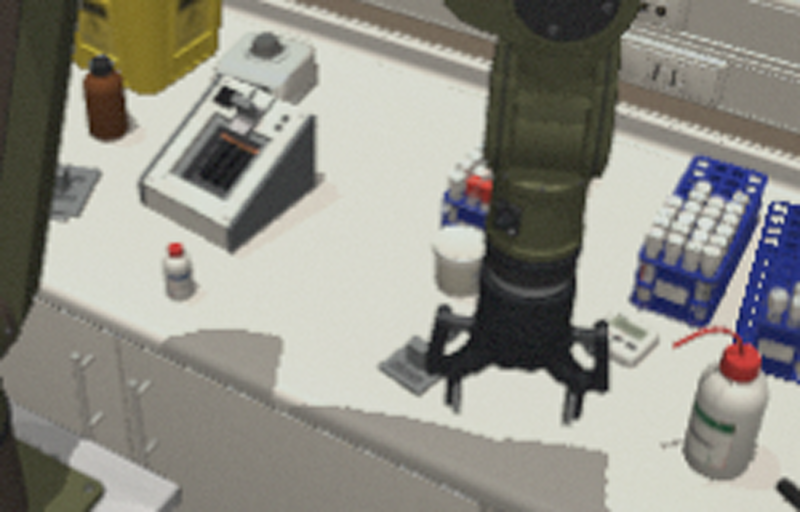

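```bash
cat >> h.py <<'E'
def Rt(s): return R.from_quat(s["eef_rot"]).as_matrix()
def plan(s,P,Rm,k=None):
    """shift cm & rotvec in tool axes from state s to target; number of rows"""
    A=Rt(s); sh=A.T@(np.asarray(P)-s["tool_pos"])/10; rv=R.from_matrix(A.T@Rm).as_rotvec()
    n=max(np.linalg.norm(sh)/6.25,np.degrees(np.linalg.norm(rv))/10.7)
    print("shift cm",sh.round(2),"rot",rv.round(3),"rows>=",round(n,1)); return sh,rv
def frame(ydir,xdir):
    y=np.array(ydir,float);y/=np.linalg.norm(y);x=np.array(xdir,float);x-=y*(x@y);x/=np.linalg.norm(x)
    return np.c_[x,y,np.cross(x,y)]
E
python3 - <<'E'
from h import *
s,d=pickle.load(open("s0.pkl","rb"))
print(Rt(s).round(3))
# panel cloud
P=cloud(d["top"]); 
m=np.zeros(P.shape[:2],bool); m[160:222,205:255]=1
Q=P[m]; Q=Q[(Q[:,2]>30)&(Q[:,2]<135)]
# white panel
rgb=d["top"]["pixels"]
w=m&(P[...,2]>40)&(P[...,2]<135)&(rgb.min(2)>150)
Q=P[w]
A=np.c_[Q[:,:2],np.ones(len(Q))]
for i in range(5):
    c=np.linalg.lstsq(A,Q[:,2],rcond=None)[0]; r=Q[:,2]-A@c; k=abs(r)<3; A=A[k];Q=Q[k]
print(len(Q),c,"slope",np.degrees(np.arctan(np.hypot(c[0],c[1]))),"az",np.degrees(np.arctan2(c[1],c[0])), Q.mean(0))
E
```

```text
[[ 0.388 -0.001  0.922]
 [-0.922  0.002  0.388]
 [-0.002 -1.     0.   ]]
273 [ 4.60502785e-01 -6.31767127e-02 -1.75835729e+02] slope 24.929768919009575 az -7.811684662615281 [559.3112448   53.34919777  78.35822997]
```

```bash
python3 - <<'E'
from h import *
from workcell import bot
s=bot.sense(); a=np.radians(30)
plan(s,[430,250,240],frame([0,0,-1],[np.cos(a),np.sin(a),0]))
E
```

```text
shift cm [-58.79   1.35  49.33] rot [-1.000e-03 -1.696e+00 -1.000e-03] rows>= 12.3
```

Emit:
{"method": "apply_moves", "body": {"rows": [[[-58.8,1.3,49.3],[0,-1.696,0],1],[[-58.8,1.3,49.3],[0,-1.696,0],1],[[-58.8,1.3,49.3],[0,-1.696,0],1],[[-58.8,1.3,49.3],[0,-1.696,0],1],[[-58.8,1.3,49.3],[0,-1.696,0],1]]}}

```text
time_s: 0.78
tool_pos: [296.0, -183.4, 247.9]
eef_rot: [-0.702, 0.081, -0.081, 0.702]
force: [1.4, 0.2, 0.2]
finger_gap: 85.1
```

```bash
python3 - <<'E'
from h import *
from workcell import bot
s=bot.sense(); a=np.radians(30); print(s["time_s"],s["tool_pos"],s["qpos"].round(2))
plan(s,[430,250,240],frame([0,0,-1],[np.cos(a),np.sin(a),0]))
E
```

```text
0.775 [ 295.99181497 -183.37632477  247.94780791] [-0.55 -0.04 -0.5   1.11  0.    1.25]
shift cm [ 3.2   0.8  45.25] rot [ 0.    -0.753  0.001] rows>= 7.3
```

Emit:
{"method": "apply_moves", "body": {"rows": [[[3.2,0.8,45.2],[0,-0.753,0],1],[[3.2,0.8,45.2],[0,-0.753,0],1],[[3.2,0.8,45.2],[0,-0.753,0],1],[[3.2,0.8,45.2],[0,-0.753,0],1],[[3.2,0.8,45.2],[0,-0.753,0],1]]}}

```text
time_s: 1.4
tool_pos: [389.9, 115.0, 242.5]
eef_rot: [0.683, 0.182, -0.182, -0.683]
force: [2.2, 0.3, 0.3]
finger_gap: 85.3
```

```bash
python3 - <<'E'
from h import *
from workcell import bot
s=bot.sense(); a=np.radians(30); print(s["time_s"],s["tool_pos"],s["qpos"].round(2))
plan(s,[430,250,240],frame([0,0,-1],[np.cos(a),np.sin(a),0]))
E
```

```text
1.4 [389.89820798 114.97589441 242.51319335] [ 0.29  0.06 -0.41  1.1  -0.    1.34]
shift cm [10.19  0.25  9.72] rot [ 0.001 -0.003  0.   ] rows>= 2.3
```

Emit:
{"method": "apply_moves", "body": {"rows": [[[10.2,0.2,9.7],[0,0,0],1],[[10.2,0.2,9.7],[0,0,0],1],[[10.2,0.2,9.7],[0,0,0],1],[[10.2,0.2,9.7],[0,0,0],1]]}}

```text
time_s: 1.9
tool_pos: [429.9, 247.8, 239.9]
eef_rot: [0.684, 0.181, -0.182, -0.683]
force: [-0.7, 0.3, -0.4]
finger_gap: 85.2
```

```bash
cat > look.py <<'E'
import sys
from h import *
from workcell import bot,eyes
tag=sys.argv[1]; names=sys.argv[2:] or ["wrist"]
s=bot.sense(); d={}
for n in names:
    d[n]=eyes.snapshot(n); crop(d[n],0,0,512,384,1.5,f"pics/{n}_{tag}.png")
pickle.dump((s,d),open(tag+".pkl","wb"))
print(s["time_s"],s["tool_pos"].round(1),s["qpos"].round(3),s["force"].round(1),s["finger_gap"].round(1))
E
python3 look.py c1
```

```text
Traceback (most recent call last):
  File "look.py", line 9, in <module>
    print(s["time_s"],s["tool_pos"].round(1),s["qpos"].round(3),s["force"].round(1),s["finger_gap"].round(1))
                                                                                    ^^^^^^^^^^^^^^^^^^^^^
AttributeError: 'float' object has no attribute 'round'
```

View pics/wrist_c1.png

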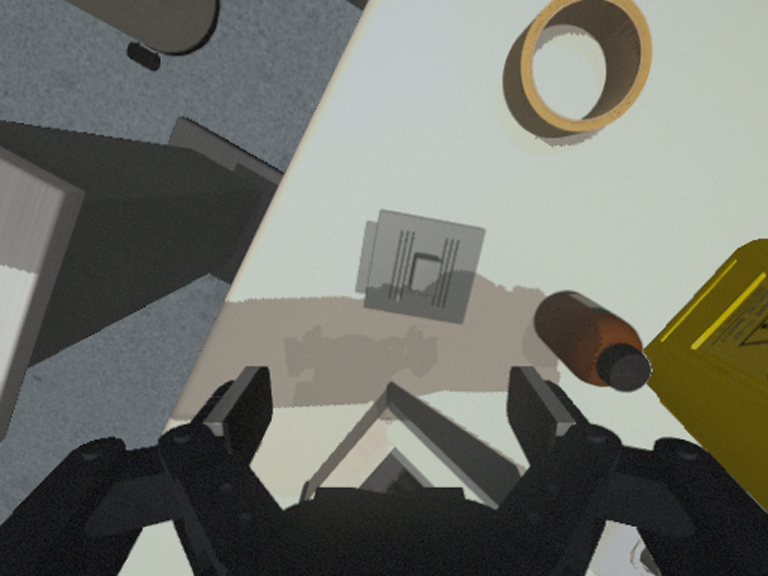

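```bash
sed -i 's/s\["finger_gap"\].round(1)/round(float(s["finger_gap"]),1)/' look.py; python3 - <<'E'
from h import *
s,d=pickle.load(open("c1.pkl","rb")); o=d["wrist"]
P=cloud(o,s); Z=P[...,2]
reg=np.zeros(Z.shape,bool); reg[125:225,230:335]=1
print("bench z",np.nanmedian(Z[140:200,200:230]))
pl=reg&(Z>5)&(Z<50)
n,l,st,_=cv2.connectedComponentsWithStats(pl.astype(np.uint8)); i=1+st[1:,4].argmax(); pl=l==i
print(st[i], np.percentile(Z[pl],[5,25,50,75,95]))
bl=pl&(Z>30); print("block top z",np.median(Z[bl]),bl.sum())
for nm,m,h in (("plate",pl&(Z<14),8),("block",bl,38)):
    Q=P[m][:,:2].astype(np.float32)
    r=cv2.minAreaRect(Q); print(nm,r)
v,u=np.nonzero(bl); print("block px",u.min(),u.max(),v.min(),v.max())
crop(o,220,120,345,225,6,"pics/c1z.png")
E
```

```text
bench z 0.3356516685257702
[ 243  139   81   77 4568] [ 7.25783529  8.05646815  8.56814335  9.24491382 38.1986911 ]
block top z 38.24407750882244 439
plate ((458.65875244140625, 258.18084716796875), (93.94823455810547, 90.35285186767578), 19.565385818481445)
block ((458.5472412109375, 258.47418212890625), (22.228017807006836, 29.808059692382812), 19.70819854736328)
block px 273 294 170 196
```

View pics/c1z.png

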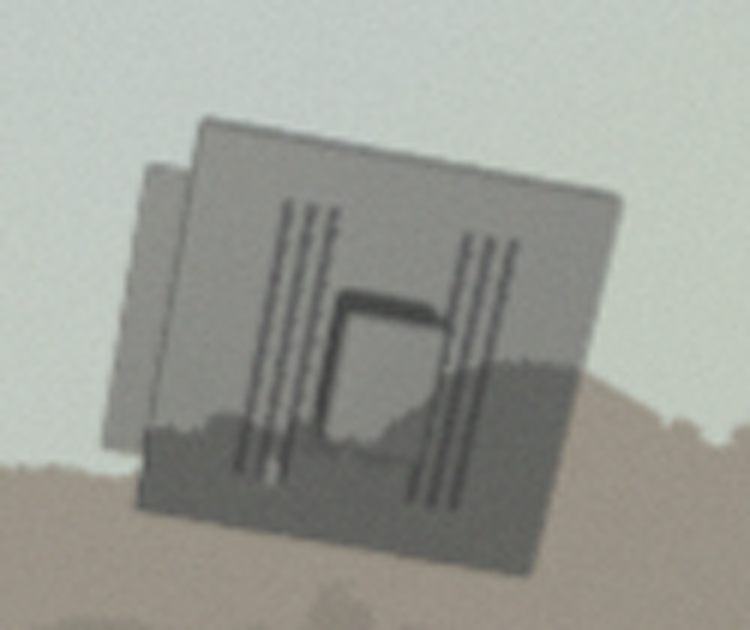

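```bash
cat >> h.py <<'E'
def panelR(az_deg,sl=25.0):
    a=np.radians(az_deg);t=np.radians(sl)
    x=np.array([np.cos(a)*np.cos(t),np.sin(a)*np.cos(t),np.sin(t)]); y=np.array([-np.sin(a),np.cos(a),0])
    return np.c_[x,y,np.cross(x,y)]
E
python3 - <<'E'
from h import *
from workcell import bot
s=bot.sense(); p=panelR(-7.8); print(s["time_s"])
plan(s,np.array([550,52,75])+160*p[:,2],frame(-p[:,2],p[:,0]))
E
```

```text
1.95
shift cm [ -4.55   2.03 -18.76] rot [-0.142  0.645 -0.422] rows>= 4.2
```

Emit:
{"method": "apply_moves", "body": {"rows": [[[-4.6,2.0,-18.8],[-0.142,0.645,-0.422],1],[[-4.6,2.0,-18.8],[-0.142,0.645,-0.422],1],[[-4.6,2.0,-18.8],[-0.142,0.645,-0.422],1],[[-4.6,2.0,-18.8],[-0.142,0.645,-0.422],0.5],[[-4.6,2.0,-18.8],[-0.142,0.645,-0.422],0.5]]}}

```text
time_s: 2.58
tool_pos: [480.1, 58.6, 219.3]
eef_rot: [0.699, 0.104, 0.201, -0.678]
force: [-0.3, 1.1, 0.4]
finger_gap: 51.3
```

Emit:
{"method": "apply_moves", "body": {"rows": [[[0,0,0],[0,0,0],0.5]]}}

```text
time_s: 2.7
tool_pos: [482.9, 61.3, 220.8]
eef_rot: [0.699, 0.106, 0.2, -0.679]
force: [-0.0, 0.3, -0.0]
finger_gap: 43.2
```

```bash
python3 look.py p1; python3 - <<'E'
from h import *
s,d=pickle.load(open("p1.pkl","rb")); o=d["wrist"]
P=cloud(o,s); rgb=o["pixels"]
p=panelR(-7.8)
L=(P-np.array([550,52,75]))@p
reg=np.isfinite(L[...,2])&(abs(L[...,2])<15)&(abs(L[...,0])<110)&(abs(L[...,1])<90)
Q=P[reg]; A=np.c_[Q[:,:2],np.ones(len(Q))]
k=np.ones(len(Q),bool)
for t in (8,4,2,1.5,1.5,1.5):
    # top plane: bias to max
    c=np.linalg.lstsq(A[k],Q[k,2],rcond=None)[0]; r=Q[:,2]-A@c; k=abs(r)<t
print(k.sum(),c,"slope",np.degrees(np.arctan(np.hypot(c[0],c[1]))),"az",np.degrees(np.arctan2(c[1],c[0])))
E
```

```text
2.7 [482.9  61.3 220.8] [ 0.215 -0.049 -0.691  0.514 -0.145  1.891] [-0.   0.3 -0. ] 43.2
11505 [ 4.65586017e-01 -5.63872512e-02 -1.77715165e+02] slope 25.12601960548637 az -6.90547626632828
```

View pics/wrist_p1.png

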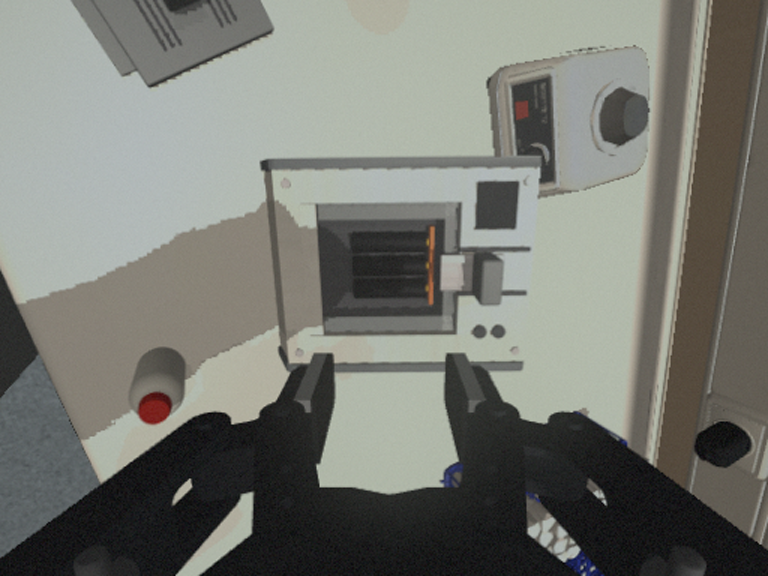

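```bash
python3 - <<'E'
from h import *
s,d=pickle.load(open("p1.pkl","rb")); o=d["wrist"]
P=cloud(o,s)
c=np.array([ 4.65586017e-01,-5.63872512e-02,-1.77715165e+02])
p=panelR(-7.3); O=np.array([550,52,0.]); O[2]=c@[550,52,1]
L=(P-O)@p; r=P[...,2]-(P[...,0]*c[0]+P[...,1]*c[1]+c[2])
near=np.isfinite(r)&(abs(L[...,0])<130)&(abs(L[...,1])<100)
face=near&(abs(r)<2)
n,l,st,_=cv2.connectedComponentsWithStats(face.astype(np.uint8)); i=1+st[1:,4].argmax(); f=l==i
f=cv2.morphologyEx(f.astype(np.uint8),cv2.MORPH_OPEN,np.ones((3,3)))>0
rect=cv2.minAreaRect(L[f][:,:2].astype(np.float32)); print("outline",rect, f.sum())
# opening: below by>5 
op=near&(r<-5)&(abs(L[...,0]+20)<75)&(abs(L[...,1])<55)
n,l,st,_=cv2.connectedComponentsWithStats(op.astype(np.uint8)); i=1+st[1:,4].argmax(); q=l==i
print("opening",cv2.minAreaRect(L[q][:,:2].astype(np.float32)), st[i])
# face edges around the opening: per row of y, the gap in face pts
F=L[f]
for y in range(-40,45,10):
    k=abs(F[:,1]-y)<1.5; xs=np.sort(F[k,0]); g=np.diff(xs); j=g.argmax(); print("y",y,"face x range",xs[0].round(1),xs[-1].round(1),"gap",xs[j].round(1),xs[j+1].round(1))
for x in range(-55,20,10):
    k=abs(F[:,0]-x)<1.5; xs=np.sort(F[k,1]); g=np.diff(xs); j=g.argmax(); print("x",x,"face y range",xs[0].round(1),xs[-1].round(1),"gap",xs[j].round(1),xs[j+1].round(1))
kn=near&(r>28)
kn=near&(r>20); n,l,st,_=cv2.connectedComponentsWithStats(kn.astype(np.uint8)); 
for i in range(1,n):
    if st[i,4]>80:
        q=l==i; print("knob?",st[i],L[q].mean(0).round(1),np.percentile(L[q],[2,98],axis=0).round(1).tolist(),np.median(r[q]))
tg=near&(r>2.5)&(r<9)&(abs(L[...,1])<30)
print("tongue",np.percentile(L[tg],[2,50,98],axis=0).round(1).tolist())
print(O)
E
```

```text
outline ((11.512954711914062, 8.380889892578125), (182.75592041015625, 155.35154724121094), 0.36444416642189026) 11819
opening ((-1.92987060546875, 7.00396728515625), (105.35377502441406, 95.97994995117188), 0.013983744196593761) [ 211  136   96   87 7562]
y -40 face x range -76.7 103.0 gap 63.0 70.7
y -30 face x range -77.0 102.6 gap -50.1 51.3
y -20 face x range -77.4 102.3 gap -49.6 50.9
y -10 face x range -77.6 102.1 gap -49.8 50.5
y 0 face x range -77.8 102.4 gap -49.4 82.6
y 10 face x range -77.0 101.5 gap -50.1 82.7
y 20 face x range -77.4 101.5 gap -49.5 81.8
y 30 face x range -77.6 101.8 gap -49.9 51.0
y 40 face x range -77.5 101.0 gap -50.2 50.4
x -55 face y range -53.5 78.6 gap -47.0 -45.8
x -45 face y range -53.5 78.5 gap -40.0 56.9
x -35 face y range -62.6 78.4 gap -39.9 57.8
x -25 face y range -62.9 78.3 gap -40.0 57.7
x -15 face y range -62.6 78.2 gap -40.1 57.7
x -5 face y range -62.3 79.1 gap -40.4 57.6
x 5 face y range -62.2 79.0 gap -40.4 57.5
x 15 face y range -62.6 78.9 gap -40.1 57.5
knob? [317 170  19  34 572] [64.  10.3 32.7] [[58.3, -5.1, 19.9], [71.8, 23.6, 36.1]] 37.92049411293385
knob? [    0   235   512   149 38961] [2.000e-01 9.700e+00 2.125e+02] [[-59.2, -9.1, 157.8], [59.5, 20.0, 237.7]] 239.86530360031674
tongue [[37.0, -7.9, 2.6], [51.7, 11.2, 4.7], [94.3, 25.7, 6.4]]
[550.          52.          75.42500729]
```

```bash
cat >> h.py <<'E'
_p=panelR(-7.3); PR=panelR(-7.5)
_C=np.array([550,52,75.425])+_p@np.array([0.4,8.75,-8.5])
PO=_C-50*PR[:,0]
def W(x,y,z): return PO+PR@np.array([x,y,z],float)
def toP(w): return PR.T@(np.asarray(w)-PO)
RP=frame(-PR[:,2],PR[:,0])
def tilt(th): # panel-aligned tool pitched so cover's top edge is raised by th rad
    return R.from_rotvec(-th*PR[:,1]).as_matrix()@RP
def st(s):
    A=R.from_matrix(RP.T@Rt(s)).as_rotvec()
    print("t",round(s["time_s"],2),"panel TCP",toP(s["tool_pos"]).round(1),"rot in tool",A.round(3),"F panel",(PR.T@s["force"]).round(1),"T",(PR.T@s["torque"]).round(2),"gap",round(float(s["finger_gap"]),1))
E
python3 - <<'E'
from h import *
from workcell import bot
s=bot.sense(); st(s); print(PO,_C if 0 else W(50,0,0))
plan(s,W(115,0,90),RP); plan(s,W(115,0,38),RP)
E
```

```text
t 2.75 panel TCP [ 50.6  -7.7 168.9] rot in tool [-0.001  0.004 -0.001] F panel [ 0.6  0.3 -0.8] T [0.03 0.39 0.04] gap 42.6
[510.10682807  66.09140923  46.75951803] [555.03453798  60.17656401  67.89043111]
shift cm [6.43 7.9  0.8 ] rot [ 0.001 -0.004  0.001] rows>= 1.6
shift cm [ 6.42 13.1   0.8 ] rot [ 0.001 -0.004  0.001] rows>= 2.3
```

Emit:
{"method": "apply_moves", "body": {"rows": [[[6.4,7.9,0.8],[0,-0.004,0],0.5],[[6.4,7.9,0.8],[0,-0.004,0],0.5],[[6.4,10.0,0.8],[0,-0.004,0],0.5],[[6.4,13.1,0.8],[0,-0.004,0],0.5],[[6.4,13.1,0.8],[0,-0.004,0],0.5]], "grip_force": 20}}

```text
time_s: 3.38
tool_pos: [597.0, 54.7, 126.7]
eef_rot: [0.7, 0.106, 0.197, -0.679]
force: [-0.5, -0.6, 0.2]
finger_gap: 42.7
```

```bash
python3 look.py k1; python3 -c "
from h import *
from workcell import bot
st(bot.sense())"
```

```text
3.375 [597.   54.7 126.7] [ 0.15   0.246 -0.639  0.268 -0.118  1.827] [-0.5 -0.6  0.2] 42.7
t 3.42 panel TCP [1.138e+02 1.000e-01 3.660e+01] rot in tool [-0.001  0.     0.002] F panel [-0.8 -0.2 -0.1] T [-0.08  0.33  0.01] gap 42.7
```

View pics/wrist_k1.png

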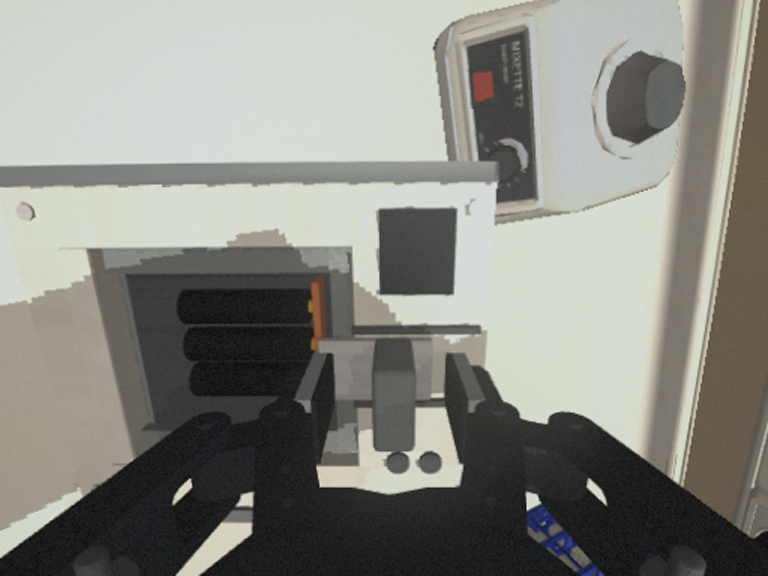

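Emit:
{"method": "apply_moves", "body": {"rows": [[[0.1,-0.3,0],[0,0,0],0.5],[[0.1,-0.3,0],[0,0,0],0.1],[[0.1,-0.3,0],[0,0,0],0.1],[[0.1,-0.3,0],[0,0,0],0.1],[[0.1,-0.3,0],[0,0,0],0.1]], "grip_force": 25}}

```text
time_s: 4.05
tool_pos: [596.8, 54.5, 133.4]
eef_rot: [0.699, 0.108, 0.199, -0.679]
force: [-3.8, 0.2, 6.5]
finger_gap: 13.3
```

```bash
python3 -c "
from h import *
from workcell import bot
st(bot.sense())"
```

```text
t 4.05 panel TCP [115.9  -0.2  41.6] rot in tool [-0.     0.001 -0.003] F panel [-0.7 -0.3  7.5] T [-0.03  0.72  0.22] gap 13.3
```

Emit:
{"method": "apply_moves", "body": {"rows": [[[0.5,-0.1,0],[0,0,0],0.1],[[1.0,-0.1,0],[0,0,0],0.1],[[1.4,-0.1,0],[0,0,0],0.1],[[1.7,-0.1,0],[0,0,0],0.1],[[1.7,-0.1,0],[0,0,0],0.1]]}}

```text
time_s: 4.68
tool_pos: [610.0, 52.7, 139.5]
eef_rot: [0.699, 0.106, 0.197, -0.679]
force: [-8.6, 3.8, 5.4]
finger_gap: 13.5
```

```bash
python3 -c "
from h import *
from workcell import bot
st(bot.sense())"
```

```text
t 4.67 panel TCP [130.5  -0.2  41.5] rot in tool [-0.     0.001  0.002] F panel [-5.9  2.6  8.7] T [0.57 1.46 0.17] gap 13.5
```

Emit:
{"method": "apply_moves", "body": {"rows": [[[0.2,0,0],[0,0,0],0.1],[[0.4,0,0],[0,0,0],0.1],[[0.4,0,0],[0,0,0],0.1]]}}

```text
time_s: 5.05
tool_pos: [610.2, 52.7, 139.4]
eef_rot: [0.699, 0.105, 0.195, -0.68]
force: [-16.5, 6.8, 8.2]
finger_gap: 13.6
```

```bash
python3 -c "
from h import *
from workcell import bot
st(bot.sense())"
```

```text
t 5.05 panel TCP [130.6  -0.2  41.3] rot in tool [0.    0.    0.009] F panel [-12.2   4.6  14.7] T [0.72 2.44 0.14] gap 13.6
```

Emit:
{"method": "apply_moves", "body": {"rows": [[[-0.3,0,0],[0,0,0],0.4],[[-0.3,0,0],[0,0,0],0.4],[[-0.3,-3,0],[0,0,0],0.4],[[-0.3,-8,0],[0,0,0],0.4],[[-0.3,-8,0],[0,0,0],0.4]]}}

```text
time_s: 5.68
tool_pos: [581.7, 56.7, 218.2]
eef_rot: [0.698, 0.11, 0.203, -0.678]
force: [-0.3, -0.0, 0.1]
finger_gap: 34.2
```

```bash
python3 look.py k2; python3 - <<'E'
from h import *
from workcell import bot
s=bot.sense(); st(s)
a=np.radians(19.6); CR=frame([0,0,-1],[np.cos(a),np.sin(a),0])
plan(s,[458.6,258.3,170],CR)
E
```

```text
5.675 [581.7  56.7 218.2] [ 0.16   0.115 -0.532  0.493 -0.124  1.838] [-0.3 -0.   0.1] 34.2
t 5.72 panel TCP [136.2  -0.2 123.2] rot in tool [-0.     0.003 -0.007] F panel [ 0.   0.1 -1. ] T [-0.01  0.37  0.02] gap 34.3
shift cm [-15.36  -2.18  18.36] rot [ 0.105 -0.468  0.435] rows>= 3.8
```

View pics/wrist_k2.png

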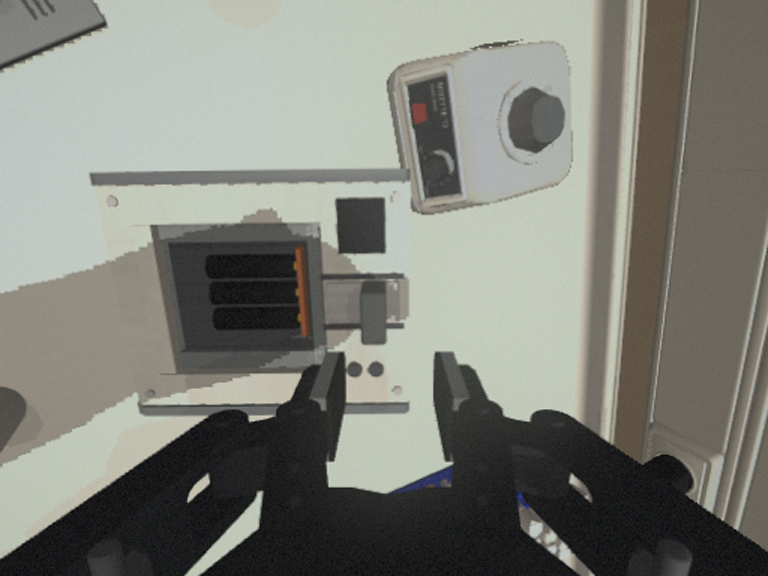

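Emit:
{"method": "apply_moves", "body": {"rows": [[[-15.4,-2.2,18.4],[0.105,-0.468,0.435],0.5],[[-15.4,-2.2,18.4],[0.105,-0.468,0.435],0.5],[[-15.4,-2.2,18.4],[0.105,-0.468,0.435],0.5],[[-15.4,-2.2,18.4],[0.105,-0.468,0.435],0.5],[[-15.4,-2.2,18.4],[0.105,-0.468,0.435],0.5]]}}

```text
time_s: 6.35
tool_pos: [455.0, 260.9, 165.2]
eef_rot: [0.697, 0.119, -0.125, -0.696]
force: [-0.3, -0.4, 0.5]
finger_gap: 42.6
```

```bash
python3 - <<'E'
from h import *
from workcell import bot
s,d=pickle.load(open("k2.pkl","rb")); o=d["wrist"]
L=(cloud(o,s)-PO)@PR
z=L[...,2]; near=(abs(L[...,1])<20)&(L[...,0]>100)&(L[...,0]<145)
q=near&(z>38)&(z<50); print("knob top",np.percentile(L[q],[2,50,98],axis=0).round(1).tolist())
f=(abs(z-8.5)<1.5)
for y in (-30,0,30):
    x=np.sort(L[...,0][f&(abs(L[...,1]-y)<1.5)]); x=x[(x>-30)&(x<150)]; g=np.diff(x);j=g.argmax(); print(y,"ledge/top",x[j],x[j+1])
for x0 in (20,50,80):
    x=np.sort(L[...,1][f&(abs(L[...,0]-x0)<1.5)]); x=x[abs(x)<75]; g=np.diff(x);j=g.argmax(); print(x0,"sides",x[j],x[j+1])
fm=f&(L[...,0]>-25)&(L[...,0]<150)&(abs(L[...,1])<65); Q=L[fm]; c=np.linalg.lstsq(np.c_[Q[:,:2],np.ones(len(Q))],Q[:,2],rcond=None)[0]; print("face",c)
s=bot.sense(); a=np.radians(19.6); CR=frame([0,0,-1],[np.cos(a),np.sin(a),0])
print(s["time_s"],s["tool_pos"],s["qpos"].round(2)); plan(s,[458.6,258.3,30],CR)
E
```

```text
knob top [[124.3, -13.7, 40.5], [130.9, 1.5, 43.3], [137.3, 15.0, 44.6]]
-30 ledge/top 0.6931722983124652 100.86284262569039
0 ledge/top 0.33946279787672046 100.45360272292909
30 ledge/top -0.2562043878715798 99.99510397774415
20 sides -48.88613095907122 47.46311563132776
50 sides -48.208343427069984 48.22933538055122
80 sides -48.62376523726581 48.857223728041355
face [1.31701629e-03 3.31192310e-03 8.42559096e+00]
6.35 [455.00755038 260.85491268 165.17085353] [ 0.52  0.32 -0.29  0.97  0.    1.74]
shift cm [ 0.38 13.51 -0.38] rot [-0.002  0.005 -0.009] rows>= 2.2
```

```bash
sed -i 's/PR=panelR(-7.5)/PR=panelR(-7.1)/' h.py
```

Emit:
{"method": "apply_moves", "body": {"rows": [[[0.4,6,-0.4],[0,0,-0.009],0.5],[[0.4,11,-0.4],[0,0,-0.009],0.5],[[0.4,13.1,-0.4],[0,0,-0.009],0.5],[[0.4,13.1,-0.4],[0,0,-0.009],0.5]]}}

```text
time_s: 6.85
tool_pos: [458.9, 254.2, 34.5]
eef_rot: [-0.697, -0.119, 0.12, 0.697]
force: [0.8, 0.1, 1.0]
finger_gap: 42.7
```

```bash
python3 look.py g1; python3 - <<'E'
from h import *
from workcell import bot
s=bot.sense(); a=np.radians(19.6); CR=frame([0,0,-1],[np.cos(a),np.sin(a),0])
plan(s,[458.6,258.3,34],CR)
E
```

```text
6.85 [458.9 254.2  34.5] [ 5.050e-01  4.520e-01 -4.850e-01  6.360e-01  1.000e-03  1.736e+00] [0.8 0.1 1. ] 42.7
shift cm [-0.03  0.19  0.35] rot [-0.001 -0.001  0.002] rows>= 0.1
```

View pics/wrist_g1.png

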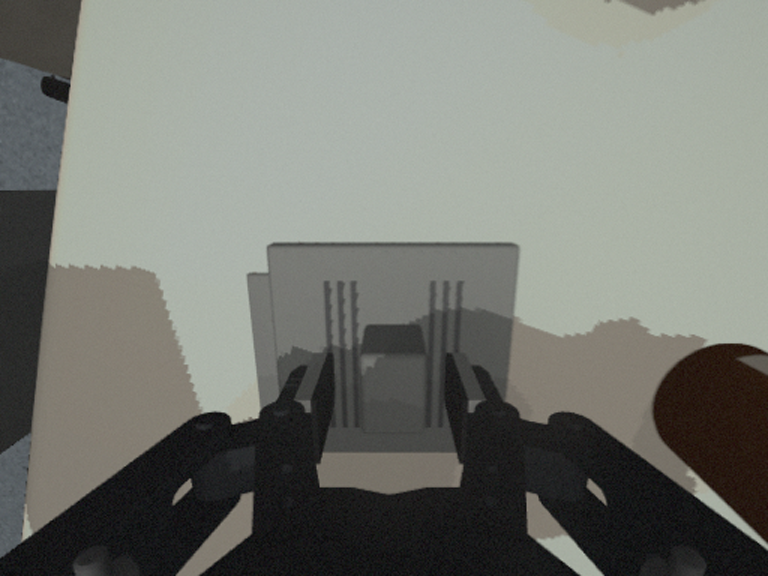

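Emit:
{"method": "apply_moves", "body": {"rows": [[[0,0.1,0.3],[0,0,0],0.5],[[0,0.1,0.3],[0,0,0],0.2],[[0,0.1,0.3],[0,0,0],0.1],[[0,0.1,0.3],[0,0,0],0.1],[[0,0.1,0.3],[0,0,0],0.1]], "grip_force": 50}}

```text
time_s: 7.52
tool_pos: [460.3, 259.8, 37.0]
eef_rot: [-0.696, -0.123, 0.118, 0.698]
force: [0.8, 0.9, 7.4]
finger_gap: 21.2
```

```bash
python3 - <<'E'
from h import *
from workcell import bot
s=bot.sense(); print(s["tool_pos"],s["force"],s["finger_gap"])
a=np.radians(19.6); print(R.from_matrix(frame([0,0,-1],[np.cos(a),np.sin(a),0]).T@Rt(s)).as_rotvec())
E
```

```text
[460.25855331 259.7618642   37.01018076] [0.76707115 0.85961154 7.3737965 ] 21.1962943876171
[ 0.00237962 -0.0005557  -0.00638259]
```

Emit:
{"method": "apply_moves", "body": {"rows": [[[0,-5,0],[0,0,0],0.1],[[0,-10,0],[0,0,0],0.1],[[0,-15,0],[0,0,0],0.1],[[0,-17,0],[0,0,0],0.1],[[0,-17,0],[0,0,0],0.1]]}}

```text
time_s: 8.15
tool_pos: [459.6, 259.2, 207.5]
eef_rot: [-0.695, -0.123, 0.118, 0.698]
force: [0.9, 0.7, -0.7]
finger_gap: 21.0
```

```bash
python3 look.py l1; python3 - <<'E'
from h import *
from workcell import bot
s,d=pickle.load(open("l1.pkl","rb")); o=d["wrist"]
P=cloud(o,s); T=(P-s["tool_pos"])@Rt(s)  # tool coords
m=(T[...,1]>15)&(T[...,1]<45)&(abs(T[...,0])<80)&(abs(T[...,2])<70)
Q=T[m]; print(len(Q),np.percentile(Q,[1,50,99],axis=0).round(1).tolist())
pm=m&(T[...,1]>24)&(T[...,1]<33)&(T[...,2]>5)
Q=T[pm]; c=np.linalg.lstsq(np.c_[Q[:,0],Q[:,2],np.ones(len(Q))],Q[:,1],rcond=None)[0]; print("face y=",c)
for z in (15,20,25,30,35,40):
    k=abs(Q[:,2]-z)<1; print(z,Q[k,0].min().round(1),Q[k,0].max().round(1))
for x in (-40,-20,0,20,40):
    k=abs(Q[:,0]-x)<1.; print("x",x,Q[k,2].max().round(1))
lm=m&(T[...,1]>30); 
for z in (10,20,28): 
    k=lm&(abs(T[...,2]-z)<1)&(T[...,0]<0); print("lip",z,T[...,0][k].min() if k.any() else None)
s=bot.sense(); print(s["force"],s["finger_gap"])
E
```

```text
8.15 [459.6 259.2 207.5] [ 5.130e-01  2.830e-01 -2.290e-01  1.051e+00  1.000e-03  1.741e+00] [ 0.9  0.7 -0.7] 21.0
14254 [[-56.0, 18.5, -42.9], [-5.1, 28.7, 19.6], [45.7, 34.2, 43.9]]
face y= [5.92066113e-05 1.28314636e-02 2.83659138e+01]
15 -56.6 46.4
20 -56.1 46.5
25 -55.1 46.4
30 -56.3 46.2
35 -46.7 47.0
40 -46.8 46.3
x -40 44.1
x -20 44.0
x 0 44.0
x 20 44.2
x 40 44.0
lip 10 -57.055738118073016
lip 20 -57.297009529310664
lip 28 -56.775782471793725
[-0.39361214 -0.24022733 -0.95850028] 21.2227115207204
```

View pics/wrist_l1.png

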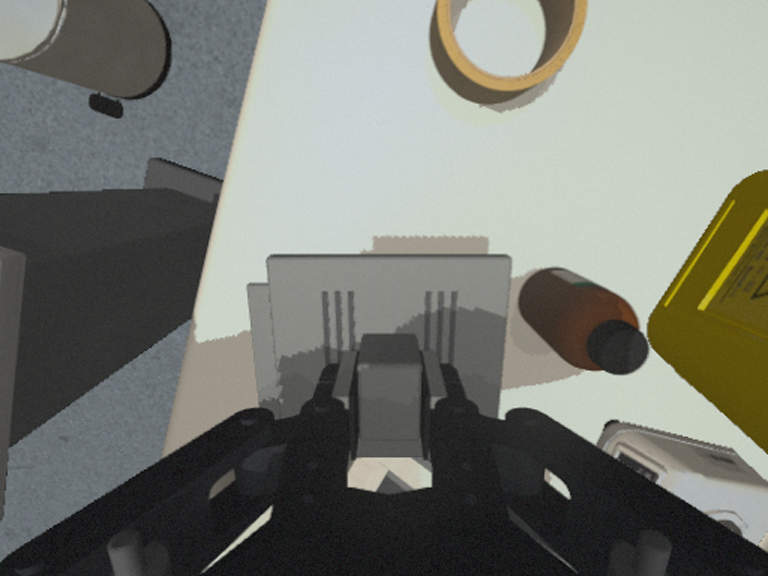

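```bash
cat >> h.py <<'E'
TIP=np.array([-57,36.8,-1.0])
def tipgoal(s,x,z,th,y=0.):
    Rm=tilt(th); tcp=W(x,y,z)-Rm@TIP; print("TCP",tcp.round(1)); return plan(s,tcp,Rm)
def tipnow(s):
    t=toP(s["tool_pos"]+Rt(s)@TIP); A=PR.T@Rt(s); th=np.arctan2(A[2,0],A[0,0])
    far=toP(s["tool_pos"]+Rt(s)@np.array([47,36.8,-1.0]))
    print("tip",t.round(1),"th deg",np.degrees(th).round(1),"yaw",np.degrees(np.arctan2(A[1,0],A[0,0])).round(1),"roll",np.degrees(np.arcsin(A[2,2])).round(1),"top edge",far.round(1)); st(s)
E
python3 - <<'E'
from h import *
from workcell import bot
s=bot.sense(); tipgoal(s,8,70,.349)
E
```

```text
TCP [502.2  67.8 179.9]
shift cm [ -2.32   2.54 -19.44] rot [-0.186  0.441 -0.767] rows>= 4.8
```

Emit:
{"method": "apply_moves", "body": {"rows": [[[-2.3,0,-10],[-0.093,0.22,-0.38],0.1],[[-2.3,0,-15],[-0.186,0.441,-0.767],0.1],[[-2.3,0,-19.4],[-0.186,0.441,-0.767],0.1],[[-2.3,1,-19.4],[-0.186,0.441,-0.767],0.1],[[-2.3,2.5,-19.4],[-0.186,0.441,-0.767],0.1]]}}

```text
time_s: 8.82
tool_pos: [500.7, 65.9, 179.7]
eef_rot: [0.671, 0.226, 0.305, -0.636]
force: [1.7, 1.5, -2.7]
finger_gap: 21.4
```

Emit:
{"method": "apply_moves", "body": {"rows": [[[0,0,0],[0,0,0],0.1],[[0,0,0],[0,0,0],0.1]]}}

```text
time_s: 9.07
tool_pos: [503.7, 69.0, 181.3]
eef_rot: [0.672, 0.228, 0.301, -0.638]
force: [0.7, -0.2, -0.1]
finger_gap: 21.1
```

```bash
python3 look.py a1 wrist scene; python3 - <<'E'
from h import *
from workcell import bot
s=bot.sense(); print(s["qpos"].round(2)); tipnow(s); tipgoal(s,8,15,.349)
_,d=pickle.load(open("a1.pkl","rb")); crop(d["scene"],170,100,330,220,5,"pics/a1s.png")
E
```

```text
9.075 [503.7  69.  181.3] [ 0.305 -0.034 -1.059 -0.175 -0.29   1.877] [ 0.7 -0.2 -0.1] 21.1
[ 0.3  -0.04 -1.06 -0.18 -0.29  1.88]
tip [12.2  1.8 72.5] th deg 19.3 yaw 0.6 roll 0.0 top edge [110.4   2.8 106.8]
t 9.18 panel TCP [ 53.9   3.2 126. ] rot in tool [ 0.002 -0.01  -0.336] F panel [-0.4  0.2 -0.5] T [0.02 0.76 0.  ] gap 20.8
TCP [525.3  64.9 130.1]
shift cm [-2.34  5.21 -0.22] rot [-0.004  0.009 -0.013] rows>= 0.9
```

View pics/wrist_a1.png

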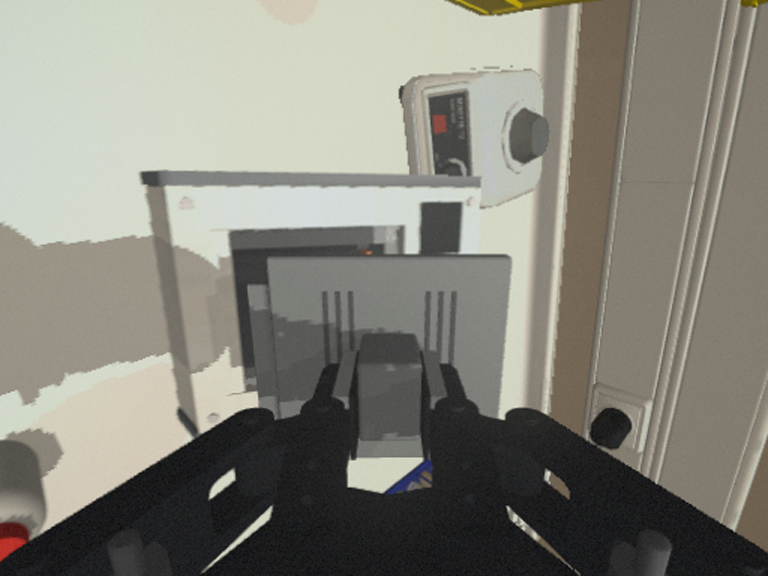

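View pics/a1s.png

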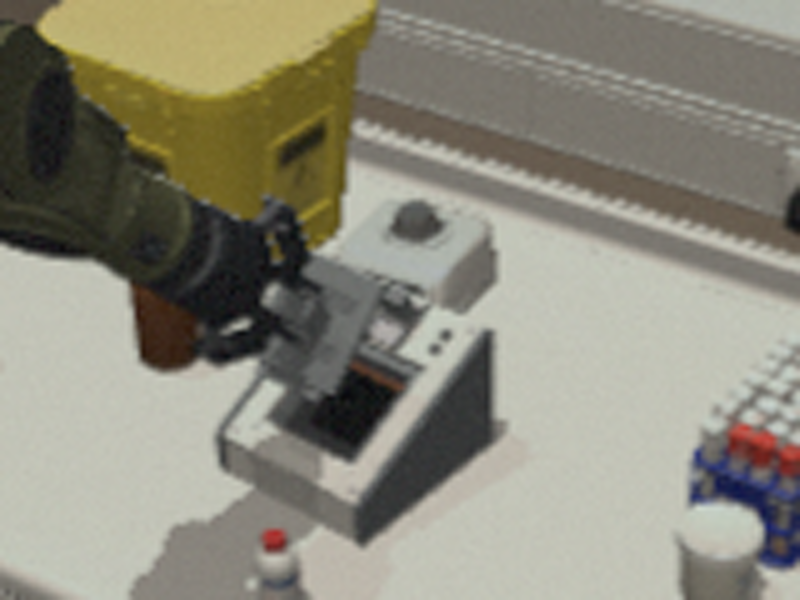

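Emit:
{"method": "apply_moves", "body": {"rows": [[[-2.3,2,-0.2],[0,0.009,-0.013],0.1],[[-2.3,4,-0.2],[0,0.009,-0.013],0.1],[[-2.3,5.2,-0.2],[0,0.009,-0.013],0.1],[[-2.3,5.2,-0.2],[0,0.009,-0.013],0.1]]}}

```text
time_s: 9.68
tool_pos: [525.1, 64.4, 128.8]
eef_rot: [0.668, 0.23, 0.31, -0.636]
force: [0.0, -0.3, -0.3]
finger_gap: 21.1
```

```bash
python3 look.py a2 wrist; cat > edge.py <<'E'
import sys
from h import *
s,d=pickle.load(open(sys.argv[1]+".pkl","rb")); o=d["wrist"]
C=cloud(o,s); L=(C-PO)@PR; T=(C-s["tool_pos"])@Rt(s)
z=L[...,2]
f=(abs(z-8.5)<2)&(L[...,0]>-28)&(L[...,0]<150)&(abs(L[...,1])<68)
Q=L[f&((L[...,0]<-2)|(abs(L[...,1])>50))]; c=np.linalg.lstsq(np.c_[Q[:,:2],np.ones(len(Q))],Q[:,2],rcond=None)[0]; print("face z=",c.round(4),len(Q))
for y in (10,20,30,40,46):
    k=f&(abs(L[...,1]-y)<1.5)&(L[...,0]<20)
    if k.any(): print("ledge y",y,L[...,0][k].max().round(1))
for x in (0,5,10,20,40,60,90):
    k=f&(abs(L[...,0]-x)<1.5)&(L[...,1]>30)
    if k.any(): print("left side x",x,L[...,1][k].min().round(1))
m=(T[...,1]>30)&(T[...,1]<40)&(T[...,0]<-49)&(T[...,0]>-62)&(T[...,2]<33)&(T[...,2]>0)
if m.any(): print("lip tip tool x",T[...,0][m].min(), T[...,1][m].mean())
m=(T[...,1]>24)&(T[...,1]<33)&(T[...,2]>5)&(abs(T[...,0])<49)&(T[...,2]<55)
if m.any(): print("plate tool z max",np.percentile(T[...,2][m],99.5),"x",np.percentile(T[...,0][m],[.3,99.7]),"face y",np.median(T[...,1][m]))
E
python3 edge.py a2; python3 - <<'E'
from h import *
from workcell import bot
s=bot.sense(); tipnow(s)
E
```

```text
9.675 [525.1  64.4 128.8] [ 0.277  0.134 -1.14  -0.447 -0.277  1.862] [ 0.  -0.3 -0.3] 21.1
face z= [ 2.3000e-03 -5.0000e-04  8.5687e+00] 13378
ledge y 10 -0.5
ledge y 20 -0.7
ledge y 30 -0.3
ledge y 40 -0.3
ledge y 46 -0.4
left side x 0 30.1
left side x 5 48.6
left side x 10 48.4
left side x 20 48.4
left side x 40 48.1
left side x 60 48.6
left side x 90 48.7
lip tip tool x -56.89673018813618 33.58911207759347
plate tool z max 43.987791320455436 x [-46.17066907  46.90398742] face y 28.7373189796061
tip [ 6.7 -0.6 14.3] th deg 19.9 yaw 0.0 roll 0.1 top edge [104.5  -0.5  49.8]
t 9.72 panel TCP [47.7  0.4 68.4] rot in tool [ 0.002 -0.    -0.348] F panel [ 0.4 -0.6 -1.3] T [-0.01  0.77 -0.01] gap 20.9
```

View pics/wrist_a2.png

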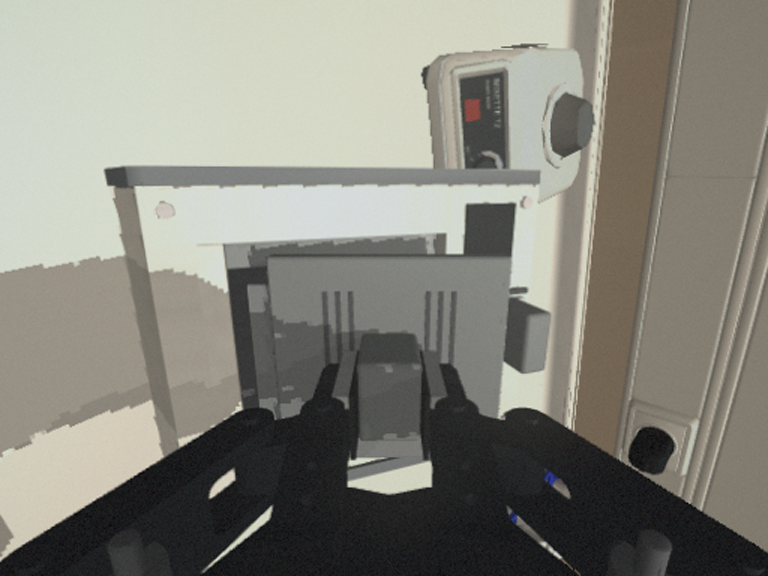

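```bash
python3 - <<'E'
from h import *
from workcell import bot
s=bot.sense(); tipgoal(s,5,-3,.349,0.3);tipgoal(s,-5.5,-3,.349,0.3);tipgoal(s,-6.5,-3.5,.349,0.3)
E
```

```text
TCP [530.2  64.6 112.5]
shift cm [-0.75  1.57  0.09] rot [-0.003  0.    -0.001] rows>= 0.3
TCP [520.7  65.8 108. ]
shift cm [-1.74  1.21  0.09] rot [-0.003  0.    -0.001] rows>= 0.3
TCP [520.   65.8 107.2]
shift cm [-1.85  1.22  0.09] rot [-0.003  0.    -0.001] rows>= 0.4
```

Emit:
{"method": "apply_moves", "body": {"rows": [[[-0.4,0.8,0.1],[0,0,0],0.1],[[-0.8,1.6,0.1],[0,0,0],0.1],[[-0.8,1.6,0.1],[0,0,0],0.1]]}}

```text
time_s: 10.1
tool_pos: [528.5, 64.5, 111.3]
eef_rot: [0.668, 0.229, 0.309, -0.636]
force: [0.0, 0.2, -0.8]
finger_gap: 21.4
```

```bash
python3 - <<'E'
from h import *
from workcell import bot
s=bot.sense(); tipnow(s); tipgoal(s,-5.5,-3,.349,0.3)
E
```

```text
tip [ 2.9  0.1 -3.3] th deg 19.9 yaw 0.0 roll 0.1 top edge [1.008e+02 1.000e-01 3.210e+01]
t 10.1 panel TCP [44.1  1.  50.7] rot in tool [ 0.002 -0.001 -0.347] F panel [-0.3  0.2 -0.7] T [-0.06  0.77  0.02] gap 21.4
TCP [520.7  65.8 108. ]
shift cm [-0.79 -0.33  0.03] rot [-0.002  0.001 -0.002] rows>= 0.1
```

Emit:
{"method": "apply_moves", "body": {"rows": [[[-0.3,-0.1,0],[0,0,0],0.1],[[-0.6,-0.2,0],[0,0,0],0.1],[[-0.8,-0.3,0],[0,0,0],0.1],[[-0.8,-0.3,0],[0,0,0],0.1]]}}

```text
time_s: 10.6
tool_pos: [519.7, 65.2, 107.2]
eef_rot: [0.669, 0.229, 0.309, -0.636]
force: [-0.0, 0.3, -0.4]
finger_gap: 21.1
```

```bash
python3 look.py a3 wrist; python3 edge.py a3; python3 - <<'E'
from h import *
from workcell import bot
s=bot.sense(); tipnow(s)
_,d=pickle.load(open("a3.pkl","rb")); crop(d["wrist"],60,110,360,320,2.6,"pics/a3z.png")
E
```

```text
10.6 [519.7  65.2 107.2] [ 0.283  0.192 -1.184 -0.546 -0.281  1.867] [-0.   0.3 -0.4] 21.1
face z= [ 2.70e-03 -3.00e-04  8.51e+00] 14407
ledge y 10 10.0
ledge y 20 9.3
ledge y 30 8.8
ledge y 40 10.6
ledge y 46 19.7
left side x 0 30.3
left side x 5 30.1
left side x 10 33.5
left side x 20 44.5
left side x 40 48.0
left side x 60 48.2
left side x 90 48.2
plate tool z max 54.01973508964888 x [-48.82960747  46.88674657] face y 28.732636375423574
tip [-6.6 -0.3 -3.3] th deg 19.8 yaw 0.0 roll 0.1 top edge [91.3 -0.2 32. ]
t 10.65 panel TCP [34.6  0.7 50.7] rot in tool [ 0.002 -0.001 -0.346] F panel [-0.7 -0.  -1.1] T [-0.04  0.71  0.  ] gap 20.9
```

View pics/a3z.png

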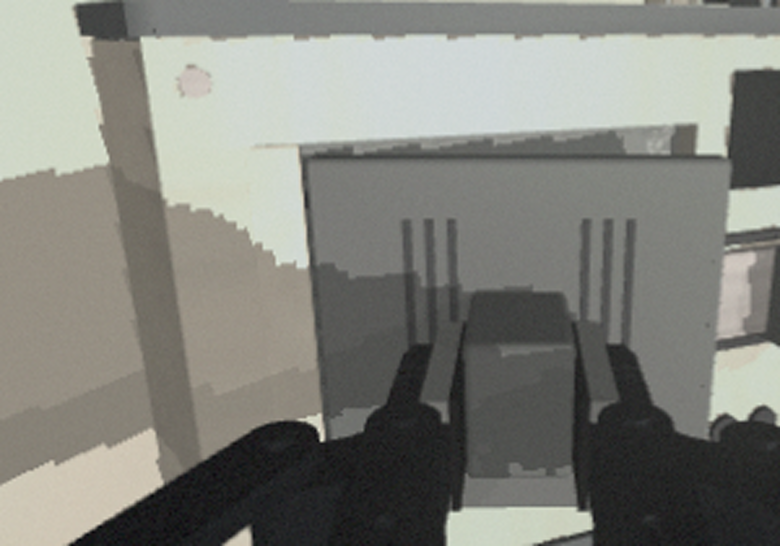

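```bash
python3 - <<'E'
from h import *
from workcell import bot
s=bot.sense()
for th,x,z in ((16,-6,-2),(12,-6,-1.2),(8,-6,-.4),(4,-6.2,0),(0,-6.5,0.)): tipgoal(s,x,z,np.radians(th),0.1)
E
```

```text
TCP [524.4  65.1 107.6]
shift cm [0.33 0.29 0.04] rot [-0.002  0.001  0.067] rows>= 0.4
TCP [528.5  64.6 106.8]
shift cm [0.57 0.63 0.04] rot [-0.002  0.001  0.137] rows>= 0.7
TCP [532.5  64.1 105.8]
shift cm [0.78 0.99 0.04] rot [-0.002  0.001  0.207] rows>= 1.1
TCP [536.4  63.6 104. ]
shift cm [0.93 1.4  0.04] rot [-0.002  0.001  0.276] rows>= 1.5
TCP [540.2  63.1 101.5]
shift cm [1.03 1.85 0.04] rot [-0.002  0.001  0.346] rows>= 1.9
```

Emit:
{"method": "apply_moves", "body": {"rows": [[[0.3,0.3,0],[0,0,0.067],0.1],[[0.6,0.6,0],[0,0,0.137],0.1],[[0.8,1.0,0],[0,0,0.207],0.1],[[0.8,1.0,0],[0,0,0.207],0.1]]}}

```text
time_s: 11.15
tool_pos: [535.5, 63.8, 107.7]
eef_rot: [0.688, 0.16, 0.244, -0.665]
force: [-0.0, -1.0, -0.7]
finger_gap: 21.1
```

```bash
python3 - <<'E'
from h import *
from workcell import bot
s=bot.sense(); tipnow(s)
for th,x,z in ((4,-6.2,0),(0,-6.5,0.)): tipgoal(s,x,z,np.radians(th),0.1)
E
```

```text
tip [-2.3  0.3 -0.1] th deg 8.2 yaw -0.0 roll 0.2 top edge [100.7   0.3  14.8]
t 11.15 panel TCP [48.9  1.2 44.5] rot in tool [ 0.003  0.    -0.144] F panel [-0.2 -1.  -0.7] T [0.01 0.56 0.01] gap 21.1
TCP [536.4  63.6 104. ]
shift cm [-0.13  0.36 -0.01] rot [-0.003 -0.     0.074] rows>= 0.4
TCP [540.2  63.1 101.5]
shift cm [ 0.05  0.78 -0.01] rot [-0.003 -0.     0.144] rows>= 0.8
```

Emit:
{"method": "apply_moves", "body": {"rows": [[[-0.2,0,0],[0,0,0],0.1],[[-0.4,0,0],[0,0,0],0.1],[[-0.4,0,0],[0,0,0],0.1]]}}

```text
time_s: 11.52
tool_pos: [529.5, 63.8, 103.8]
eef_rot: [0.689, 0.159, 0.242, -0.664]
force: [1.8, -2.0, 0.7]
finger_gap: 21.1
```

```bash
python3 - <<'E'
from h import *
from workcell import bot
s=bot.sense(); tipnow(s)
for th,x,z in ((4,-6.2,0),(0,-6.5,0.),(0,-6.5,-1)): tipgoal(s,x,z,np.radians(th),0.1)
E
```

```text
tip [-9.5 -0.5 -1. ] th deg 8.1 yaw 0.1 roll 0.1 top edge [93.5 -0.4 13.6]
t 11.53 panel TCP [41.8  0.5 43.5] rot in tool [ 0.001 -0.001 -0.141] F panel [ 2.1 -1.7 -0.3] T [-0.33 -0.07 -0.04] gap 21.1
TCP [536.4  63.6 104. ]
shift cm [0.58 0.36 0.06] rot [-0.001  0.001  0.071] rows>= 0.4
TCP [540.2  63.1 101.5]
shift cm [0.77 0.78 0.06] rot [-0.001  0.001  0.141] rows>= 0.8
TCP [540.6  63.1 100.5]
shift cm [0.75 0.88 0.06] rot [-0.001  0.001  0.141] rows>= 0.8
```

Emit:
{"method": "apply_moves", "body": {"rows": [[[0.1,0,0],[0,0,0],0.1],[[0.1,0,0],[0,0,0],0.1]]}}

```text
time_s: 11.78
tool_pos: [529.7, 64.0, 103.8]
eef_rot: [0.689, 0.159, 0.241, -0.665]
force: [0.8, -0.5, -0.2]
finger_gap: 20.5
```

```bash
python3 - <<'E'
from h import *
from workcell import bot
s=bot.sense(); tipnow(s)
for th,x,z in ((4,-6.2,0),(0,-6.5,0.),(0,-6.5,-1)): tipgoal(s,x,z,np.radians(th),0.1)
E
```

```text
tip [-9.4 -0.4 -0.9] th deg 7.9 yaw 0.1 roll 0.1 top edge [93.6 -0.2 13.4]
t 11.78 panel TCP [42.   0.6 43.4] rot in tool [ 0.002 -0.001 -0.138] F panel [ 0.7 -0.4 -0.6] T [-0.11  0.37  0.01] gap 20.5
TCP [536.4  63.6 104. ]
shift cm [0.57 0.35 0.04] rot [-0.002  0.001  0.068] rows>= 0.4
TCP [540.2  63.1 101.5]
shift cm [0.75 0.77 0.04] rot [-0.002  0.001  0.138] rows>= 0.7
TCP [540.6  63.1 100.5]
shift cm [0.74 0.87 0.04] rot [-0.002  0.001  0.138] rows>= 0.7
```

Emit:
{"method": "apply_moves", "body": {"rows": [[[0.2,0.1,0],[0,0,0.02],0.1],[[0.35,0.25,0],[0,0,0.045],0.1],[[0.45,0.35,0],[0,0,0.07],0.1],[[0.45,0.35,0],[0,0,0.07],0.1]]}}

```text
time_s: 12.28
tool_pos: [535.7, 63.5, 103.4]
eef_rot: [0.694, 0.134, 0.218, -0.673]
force: [0.5, -0.3, -1.0]
finger_gap: 21.0
```

```bash
python3 - <<'E'
from h import *
from workcell import bot
s=bot.sense(); tipnow(s)
for th,x,z in ((2,-6.5,0),(0,-6.5,0.),(0,-6.5,-1)): tipgoal(s,x,z,np.radians(th),0.1)
E
```

```text
tip [-7.1 -0.1 -0.2] th deg 3.9 yaw 0.1 roll 0.1 top edge [96.7  0.   6.9]
t 12.28 panel TCP [47.2  0.9 40.4] rot in tool [ 0.002 -0.001 -0.068] F panel [ 0.1 -0.2 -1.1] T [0.02 0.5  0.01] gap 21.0
TCP [538.2  63.4 102.7]
shift cm [0.18 0.18 0.02] rot [-0.002  0.001  0.033] rows>= 0.2
TCP [540.2  63.1 101.5]
shift cm [0.3  0.39 0.02] rot [-0.002  0.001  0.068] rows>= 0.4
TCP [540.6  63.1 100.5]
shift cm [0.29 0.49 0.02] rot [-0.002  0.001  0.068] rows>= 0.4
```

Swing the last 4° with slight press.

Emit:
{"method": "apply_moves", "body": {"rows": [[[0.1,0.1,0],[0,0,0.02],0.1],[[0.2,0.25,0],[0,0,0.045],0.1],[[0.25,0.4,0],[0,0,0.068],0.1],[[0.25,0.45,0],[0,0,0.07],0.1],[[0.25,0.45,0],[0,0,0.07],0.1]]}}

```text
time_s: 12.9
tool_pos: [539.9, 62.8, 101.2]
eef_rot: [0.698, 0.11, 0.194, -0.68]
force: [-5.2, -1.1, 4.7]
finger_gap: 21.2
```

```bash
python3 - <<'E'
from h import *
from workcell import bot
s=bot.sense(); tipnow(s)
E
python3 look.py f1
```

```text
tip [-6.9 -0.3 -0. ] th deg -0.1 yaw 0.1 roll 0.1 top edge [97.1 -0.1 -0.1]
t 12.9 panel TCP [50.2  0.7 36.7] rot in tool [ 0.002 -0.001  0.001] F panel [-2.6 -1.7  6.4] T [0.03 0.47 0.06] gap 21.2
12.9 [539.9  62.8 101.2] [ 0.185  0.201 -0.797  0.155 -0.127  1.851] [-5.2 -1.1  4.7] 21.2
```

View pics/wrist_f1.png

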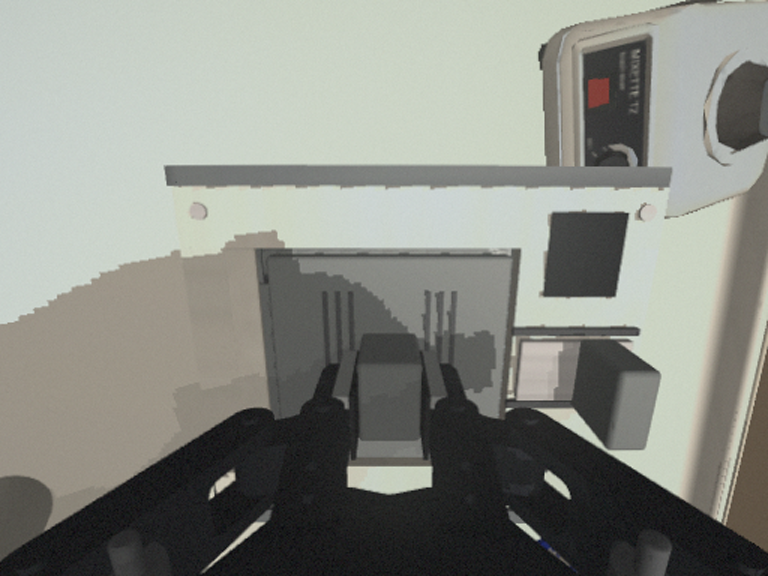

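Emit:
{"method": "apply_moves", "body": {"rows": [[[0,0,0],[0,0,0],0.4],[[0,0,0],[0,0,0],0.4],[[0,-2,0],[0,0,0],0.4],[[0,-6,0],[0,0,0],0.4],[[0,-9,0],[0,0,0],0.4]]}}

```text
time_s: 13.58
tool_pos: [502.3, 67.3, 183.6]
eef_rot: [0.698, 0.11, 0.195, -0.68]
force: [-0.6, -1.0, 0.3]
finger_gap: 34.0
```

Emit:
{"method": "apply_moves", "body": {"rows": [[[0,0,-1.5],[0,0,0],0.4],[[0,0,-1.5],[0,0,0],0.5]]}}

```text
time_s: 13.82
tool_pos: [500.1, 51.3, 181.8]
eef_rot: [0.698, 0.11, 0.195, -0.68]
force: [-0.3, -0.3, 0.2]
finger_gap: 42.3
```

```bash
python3 look.py f2; cat > chk.py <<'E'
import sys
from h import *
from workcell import bot
s,d=pickle.load(open(sys.argv[1]+".pkl","rb")); o=d["wrist"]
L=(cloud(o,s)-PO)@PR; z=L[...,2]
for x in (10,25,80,92):
    print("z at x",x,[np.nanmedian(z[(abs(L[...,0]-x)<2)&(abs(L[...,1]-y)<3)&(abs(z)<25)]).round(1) for y in (-38,-22,0,22,38)])
print("panel z",[np.nanmedian(z[(abs(L[...,0]-50)<4)&(abs(L[...,1]-y)<3)&(abs(z)<25)]).round(1) for y in (-60,60)],[np.nanmedian(z[(abs(L[...,0]-x)<3)&(abs(L[...,1]-y)<3)&(abs(z)<25)]).round(1) for x,y in ((-15,0),(110,40),(110,-45))])
q=(z>41)&(z<50)&(L[...,0]>95)&(L[...,0]<145)&(abs(L[...,1])<22); print("knob top",np.percentile(L[q],[2,50,98],axis=0).round(1).tolist())
q=(z>35)&(z<41)&(L[...,0]>30)&(L[...,0]<70)&(abs(L[...,1])<22); 
if q.any(): print("block top",np.percentile(L[q],[1,50,99],axis=0).round(1).tolist())
s=bot.sense(); st(s); plan(s,W(131,0,80),RP); plan(s,W(131,0,41),RP)
E
python3 chk.py f2
```

```text
13.825 [500.1  51.3 181.8] [ 0.176  0.02  -0.742  0.392 -0.124  1.844] [-0.3 -0.3  0.2] 42.3
z at x 10 [np.float64(7.8), np.float64(8.0), np.float64(7.8), np.float64(7.8), np.float64(7.7)]
z at x 25 [np.float64(7.9), np.float64(8.5), np.float64(8.4), np.float64(8.4), np.float64(7.8)]
z at x 80 [np.float64(8.0), np.float64(7.8), np.float64(7.9), np.float64(7.9), np.float64(8.0)]
z at x 92 [np.float64(8.2), np.float64(7.9), np.float64(8.0), np.float64(7.8), np.float64(8.3)]
panel z [np.float64(8.5), np.float64(8.5)] [np.float64(8.4), np.float64(9.1), np.float64(8.6)]
knob top [[124.0, -14.3, 41.4], [129.8, 0.6, 43.4], [136.5, 14.1, 44.6]]
block top [[40.0, -15.2, 35.9], [50.6, 0.6, 37.9], [61.2, 14.5, 39.4]]
t 13.88 panel TCP [ 49.5 -15.3 125.4] rot in tool [ 0.001 -0.     0.003] F panel [-0.7  0.8 -0.8] T [ 0.    0.34 -0.01] gap 43.0
shift cm [8.17 4.52 1.53] rot [-0.001  0.    -0.003] rows>= 1.5
shift cm [8.18 8.42 1.52] rot [-0.001  0.    -0.003] rows>= 1.9
```

View pics/wrist_f2.png

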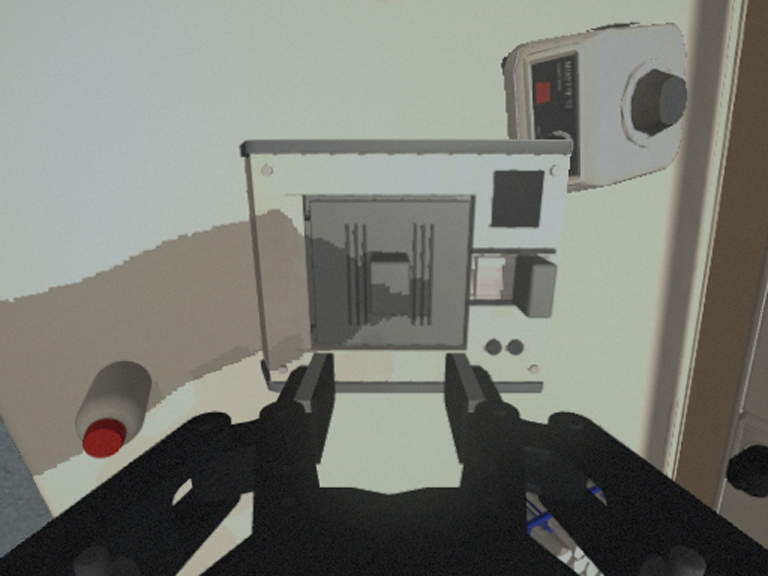

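Emit:
{"method": "apply_moves", "body": {"rows": [[[8.2,4.5,1.5],[0,0,0],0.5],[[8.2,4.5,1.5],[0,0,0],0.5],[[8.2,7,1.5],[0,0,0],0.5],[[8.2,8.3,1.5],[0,0,0],0.5],[[8.2,8.3,1.5],[0,0,0],0.5]]}}

```text
time_s: 14.5
tool_pos: [609.5, 53.6, 139.3]
eef_rot: [0.699, 0.109, 0.193, -0.68]
force: [-0.1, -0.4, 0.4]
finger_gap: 42.7
```

Emit:
{"method": "apply_moves", "body": {"rows": [[[0,0,0],[0,0,0],0.1],[[0,0,0],[0,0,0],0.1],[[0,0,0],[0,0,0],0.1],[[0,0,0],[0,0,0],0.1]], "grip_force": 25}}

```text
time_s: 15.0
tool_pos: [609.2, 54.2, 141.5]
eef_rot: [0.698, 0.11, 0.194, -0.681]
force: [-6.4, 0.8, 1.4]
finger_gap: 13.4
```

```bash
python3 -c "
from h import *
from workcell import bot
st(bot.sense())"
```

```text
t 15.0 panel TCP [130.5   0.8  43.7] rot in tool [ 0.002 -0.002  0.004] F panel [-5.3  0.   4. ] T [ 0.11  1.29 -0.08] gap 13.4
```

Emit:
{"method": "apply_moves", "body": {"rows": [[[-0.5,0,0],[0,0,0],0.1],[[-1.0,0,0],[0,0,0],0.1],[[-1.5,0,0],[0,0,0],0.1],[[-1.8,0,0],[0,0,0],0.1],[[-1.8,0,0],[0,0,0],0.1]]}}

```text
time_s: 15.62
tool_pos: [594.8, 56.1, 134.8]
eef_rot: [0.698, 0.111, 0.195, -0.68]
force: [-2.2, -0.3, 6.3]
finger_gap: 13.2
```

```bash
python3 -c "
from h import *
from workcell import bot
st(bot.sense())"
```

```text
t 15.62 panel TCP [114.5   0.9  43.7] rot in tool [ 0.002 -0.001  0.   ] F panel [ 0.7 -0.6  6.6] T [-0.12  0.36 -0.01] gap 13.2
```

Emit:
{"method": "apply_moves", "body": {"rows": [[[-0.2,0,0],[0,0,0],0.1],[[-0.4,0,0],[0,0,0],0.1],[[-0.4,0,0],[0,0,0],0.1]]}}

```text
time_s: 16.0
tool_pos: [594.5, 56.2, 134.8]
eef_rot: [0.698, 0.112, 0.197, -0.68]
force: [6.1, -2.8, 3.6]
finger_gap: 13.2
```

```bash
python3 -c "
from h import *
from workcell import bot
st(bot.sense())"
```

```text
t 16.0 panel TCP [114.2   0.9  43.9] rot in tool [ 0.002 -0.    -0.006] F panel [ 7.3 -2.   0.6] T [-0.34 -0.74  0.02] gap 13.2
```

At the stop. Relax, release, retreat.

Emit:
{"method": "apply_moves", "body": {"rows": [[[0.3,0,0],[0,0,0],0.3],[[0.3,0,0],[0,0,0],0.4],[[0.3,-2,0],[0,0,0],0.4],[[0.3,-7,0],[0,0,0],0.5],[[0.3,-10,0],[0,0,0],0.5]]}}

```text
time_s: 16.62
tool_pos: [550.8, 61.4, 225.3]
eef_rot: [0.698, 0.11, 0.194, -0.68]
force: [-0.3, 0.5, 0.0]
finger_gap: 42.9
```

Emit:
{"method": "apply_moves", "body": {"rows": [[[-4,0,0],[0,0,0],0.5],[[-4,0,-1],[0,0,0],0.5],[[-4,0,-1],[0,0,0],0.5]]}}

```text
time_s: 17.0
tool_pos: [514.6, 55.2, 207.3]
eef_rot: [0.698, 0.11, 0.195, -0.68]
force: [0.1, -0.5, -0.1]
finger_gap: 42.6
```

```bash
python3 look.py z1 wrist scene top; python3 chk.py z1; python3 - <<'E'
from h import *
s,d=pickle.load(open("z1.pkl","rb")); crop(d["scene"],170,100,420,280,3.2,"pics/z1s.png")
E
```

```text
17.0 [514.6  55.2 207.3] [ 0.178  0.017 -0.667  0.469 -0.124  1.846] [ 0.1 -0.5 -0.1] 42.6
z at x 10 [np.float64(8.0), np.float64(7.9), np.float64(7.7), np.float64(7.9), np.float64(8.2)]
z at x 25 [np.float64(7.9), np.float64(8.1), np.float64(8.2), np.float64(8.1), np.float64(7.9)]
z at x 80 [np.float64(8.2), np.float64(8.0), np.float64(8.0), np.float64(8.1), np.float64(8.0)]
z at x 92 [np.float64(8.3), np.float64(7.8), np.float64(13.3), np.float64(8.0), np.float64(7.9)]
panel z [np.float64(8.4), np.float64(8.3)] [np.float64(8.3), np.float64(8.7), np.float64(8.8)]
knob top [[108.0, -14.4, 41.4], [114.6, 0.5, 43.4], [121.4, 14.3, 44.7]]
block top [[39.9, -13.9, 35.5], [50.6, 1.0, 37.8], [61.0, 14.8, 39.4]]
t 17.15 panel TCP [ 74.7  -9.3 143.2] rot in tool [ 0.002 -0.001 -0.   ] F panel [ 0.3  0.3 -0.3] T [0.01 0.39 0.02] gap 42.4
shift cm [5.63 6.32 0.91] rot [-0.002  0.001  0.   ] rows>= 1.4
shift cm [ 5.63 10.22  0.9 ] rot [-0.002  0.001  0.   ] rows>= 1.9
```

View pics/wrist_z1.png

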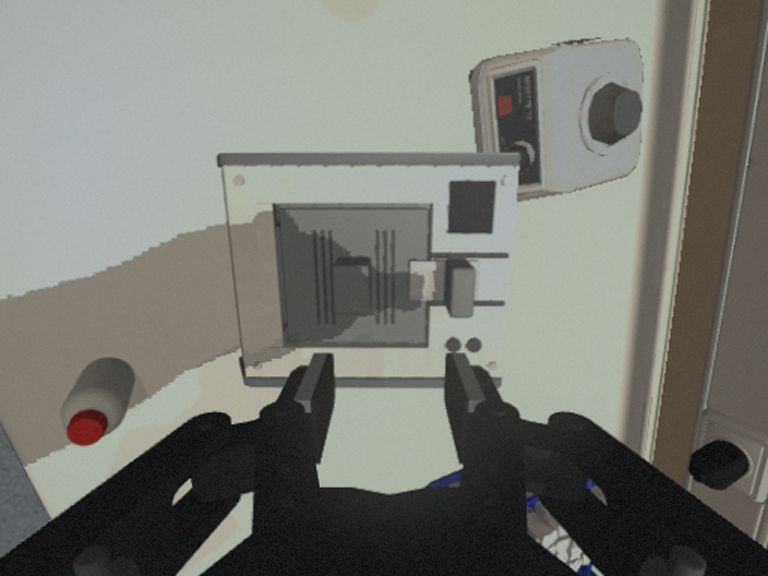

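View pics/z1s.png

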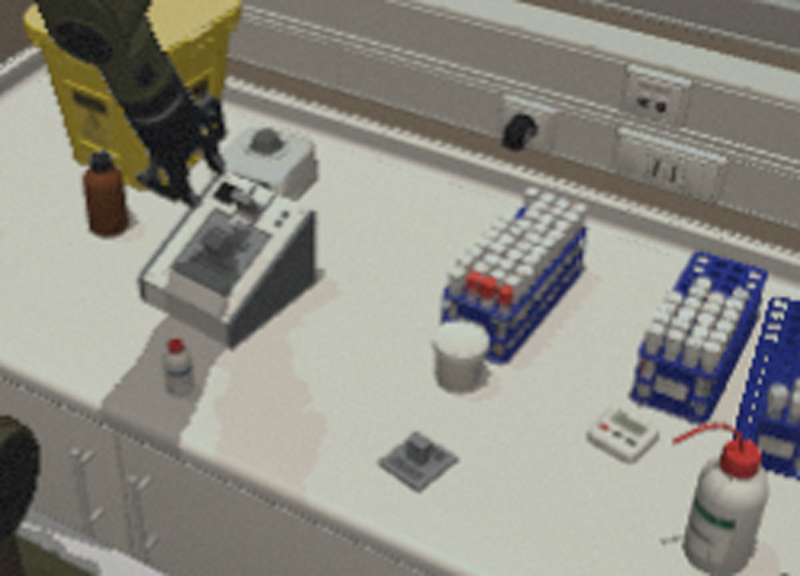

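```bash
python3 -c "
from workcell import bot
print(bot.job_done())"
```

```text
the job is handed in; nothing more can be done
None
```

The battery bay is closed and the job is handed in at about 17 s of the 61 s limit. I slid the bolt up to its stop, took the larger cover and hooked its lip under the ledge at about 20° of tilt. I then swung it flat, released it, and slid the bolt down to its stop over the cover's top edge.

**Last checks**
- **Cover:** its face reads 7.7 to 8.3 mm above the rails (nominal 8.0, panel face 8.5). Its middle is at about panel x = 50.6, y = 0.5 mm, inside the tolerance.
- **Bolt:** the knob is at x ≈ 114.7 mm (nominal 115 fully down). It did not move when pushed further. The tongue shows on top of the cover's edge.
- **Bench:** the smaller cover and the other items look undisturbed in the final scene view. I did not measure their positions or check the tape roll in a final picture. The gripper was clear of everything.

**What disagreed**
- During the swing the arm's overshoot briefly drew the lip out to about 2 mm under the ledge. I slid it back in before closing, and it ended about 7 mm under the ledge.
- My estimates of the panel's heading in the views varied by about 1°.

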